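Square up the glass samples and tilt the light table to its pointer

ROBOT

A 6-joint arm with a two-finger parallel gripper is mounted at the origin on a cart in front of the work surface, level with it; the furniture and walls round the work are solid. World frame = base frame: x ahead of the robot, y to its left, z up, the work surface at z = 0. Lengths are in m, angles in rad, forces in N, time in s.
With the tool pointing down it reaches from about 0.325 to 0.775 m from the base axis. Payload 9.3 kg.
Tool frame: the origin (TCP) lies between the finger pads; the fingertips stand 22 mm ahead of it and the grasp point (between the pads) lies 3 mm ahead of it (nose_length is the distance from the TCP to the fingertips, in m); z points along the fingers, y is the line along which they close (so a half turn about z gives the same grasp; the last joint's range is limited). The gripper opens to 85 mm and grips with 20 to 120 N. Pads are 22 mm wide; open, the fingers measure 114 mm over their backs; the gripper's body (76 mm by 85 mm) begins 54 mm behind the grasp point. The pads swing forward as they close: fully open they stand 13 mm farther back than shut.
Start: joints at [1.075, 0.259, 0.021, 1.334, 0, 1.418], TCP at [0.185, 0.518, 0.226] pointing down, gripper open.
Joint ranges: [-3.04, 3.04], [-0.91, 1.82], [-1.04, 1.36], [-1.92, 1.95], [-1.52, 1.45], [-3.14, 3.14]. Speed limits (rad/s): [2.22, 2.22, 2.79, 3.14, 3.14, 3.14].

INTERFACE

Orientations are given as a unit quaternion [w, x, y, z].
In Python, from bench import read_state, read_camera, camera_params, job_done, nose_length gives the robot as it stands. The module is installed in compiled form; this text tells all that it offers.
- The arm moves only by the tool servo_tool, never from a script. Its arguments are lists of equal length, an entry for each row: "fingers": the closure, from -1 (fully open) to 1 (shut); "slide": the shift along the world's x, y, z scaled (see below), a list of three; "yaw": the turn about the world's z scaled (see below). A call has 1 to 12 rows; each row is the pose to reach, as a shift and turn from the pose commanded when the call began; what a row does not reach only later rows make up. The controller multiplies each number of a shift by 250 mm and each number of a turn by 45 degrees. A row lasts 1/10 s, in which the tool goes at most 50 mm and 8.59 degrees, less where a joint would pass 70% of its speed; a pose out of reach is approached as far as the arm can. A call with a number of a shift or a turn outside -1 to 1 is refused whole. A call with a gripper value outside its range is refused whole. The fingers move at their own pace and stop on an object; "squeeze" is the grip in N (left out, the last holds). Time passes only in rows, so rows that repeat a pose let the fingers close. It gives the time, the measured TCP pose, the force, the opening and the grip force at its end, in the units of the state.
- read_state(): the state, without advancing time (a new reading comes with each control period).
- read_camera(name): name is "side" or "top"; returns the picture (480x640x3 uint8, red, green, blue); there is no depth.
- camera_params(name): a dict with "mtx" (3x3 intrinsics, pixels), "R" (3x3) and "t" (3): a world point X has camera coordinates R X + t. Camera axes: x right, y down, z forward; pixel columns grow to the right and rows downward; lengths in m; the calibration is good to about 2 mm. A picture is of the moment at which its call begins. camera_params takes no time and is no camera call.
- job_done(): hands the job in; it is judged then, once.
The state is a dict: "time_s": time; "q": joint angles; "joint_velocities": joint speeds; "effort": joint torques, N m; "eef_pos": TCP position; "tool_rot": TCP orientation; "contact_force": force on the tool from outside, world axes, zero at the start; "ft_torque": the same for the moment, N m; "width": finger opening in m; "grasp_force": force on a finger pad.
Only numpy, scipy, OpenCV 4.12 (cv2) and the standard library are available. Lean on these libraries where they do the work, as an engineer would, in place of code of your own. Each camera call takes 0.05 s, during which the arm holds its last target. There are 200 camera calls.

TASK

I am colour-matching three glass samples on the tilting light table and its prop is off for repair. With the top still lying flat, slide the amber, green and blue pieces down against the steel ledge along its near edge, so that they stand in an even row: each flat, square, with a short end flush on the ledge, one centred in each of the three columns between the black lines. Then lift the top by its black bar until it tilts at the same angle as the red pointer on the quadrant, without shifting the pointer or the other things on the bench, and finish while still holding the top there, so that I can look.

Things in the scene. Friction and masses are not known exactly. Their poses are not given: they have to be found in the camera images.
- light_table: fixed dark base of the tilting light table, 250 (x) x 372 (y) mm; differs in place and yaw. Origin: on the bench, straight below the middle of the hinge pin; x points from the hinge side to the bar side, y left along the hinge, z up. The hinge pin runs along y, 30 mm above the bench. On its left side (y = 186 to 215 mm) stands the quadrant with the pointer, up to 115 mm above the bench
- light_top: hinged top with lit white face, x = 5 to 245, y = -185 to 185 mm, 14 mm thick, 0.55 kg. Origin: middle of the hinge pin; x away from the hinge, y left, z out of the lit face, which is at z = 10 mm (40 mm over the bench when flat). Steel ledge at x = 5 to 17 mm, 7 mm high over the face. Black lines at y = -55 and 55 mm part three columns, centred at y = -110, 0, 110 mm
- top_tilt (a joint): tilt of the top in rad: 0 lying flat on the base, growing as the far edge with the bar is lifted up and back towards the robot, at most 1.2. No spring and next to no friction: let go, it falls shut
- pointer_angle (a joint): angle of the red pointer in rad in the same sense as top_tilt (0 level, pointing away along the base's x axis); the wanted tilt, between 0.35 and 0.70. It is clamped and shall stay as it is set
- bar (a point): middle of the round black pull bar, 12 mm thick, on the top near its far edge (x = 223, y = 0, z = 42 mm of light_top, so 32 mm above the lit face); it runs along y, free for 100 mm between its two posts. Axes as light_top
- ledge (a point): middle of the ledge's inner face, where it meets the lit face (x = 17, y = 0, z = 10 mm of light_top). Axes as light_top: pieces stand on its +x side
- pointer_tip (a point): middle of the tab at the end of the red pointer (tab 14 x 20 x 9 mm), 114 mm from the hinge pin, 197 mm left of the middle of the table. Its x axis points along the pointer
- amber_glass: rectangular sample of amber (orange-brown) glass, 80x50x8 mm, loose on the lit top, 0.08 kg. Origin: centre of its underside; its x axis runs along the 80 mm length, y across the 50 mm width, z up out of its face. It starts roughly lengthwise to the table's x axis, up to 0.3 rad askew
- green_glass: rectangular sample of green glass, 80x50x8 mm, loose on the lit top, 0.08 kg. Origin: centre of its underside; its x axis runs along the 80 mm length, y across the 50 mm width, z up out of its face. It starts roughly lengthwise to the table's x axis, up to 0.3 rad askew
- blue_glass: rectangular sample of blue glass, 80x50x8 mm, loose on the lit top, 0.08 kg. Origin: centre of its underside; its x axis runs along the 80 mm length, y across the 50 mm width, z up out of its face. It starts roughly lengthwise to the table's x axis, up to 0.3 rad askew
- hammer: small hammer with brown wooden handle, 211x75x22 mm, loose on the bench, a bystander. Origin: centre of its underside
- nippers: red-handled pliers, 168x61x18 mm, loose on the bench, a bystander. Origin: centre of its underside
- foil_roll: black flat roll of copper foil, diameter 68, 10 mm high, loose on the bench, a bystander. Origin: centre of its underside
- spool: spool of solder, diameter 58, 45 mm high, loose on the bench, a bystander. Origin: centre of its underside
- steel_rule: steel rule, 28x300x8 mm, loose on the bench, a bystander. Origin: centre of its underside
- running_pliers: blue-handled pliers, 168x61x18 mm, loose on the bench, a bystander. Origin: centre of its underside
Things that resemble listed ones, but are neither listed nor needed, are in the scene too. Several things have the shape of the green_glass; the one meant has the colours described above. There is more than one size of the amber_glass; the one meant has the size given above.

How it is judged:
By the outcome, as a careful person would: the job done as asked, in the order asked, and still so for the second after the job is handed in, while the arm keeps its last pose, push and grip.
It also fails if it takes over 56 s, if anything falls off the work surface, if the arm or the gripper's body presses on something with over 40 N, if the wrist force passes 120 N, or if a joint passes its speed limit or range.

## Working session

There is one attempt and no reset: what is moved stays moved. The work goes in short steps, Python scripts to look and compute and a tool call to move; the robot and the scene stay as the last step left them, time stands still between calls to the robot, and variables do not carry over. Pictures are saved under pics/ and viewed, at most 10 in all, crops included, and the job is handed in when it is done.

Besides the shell and the picture viewer there is one more tool, called after "Call:" as name(argument=value, ...) on one line, values as JSON. servo_tool: Moves the arm, as the interface text tells. Its arguments: {"type":"object","properties":{"fingers":{"type":"array"},"slide":{"type":"array"},"yaw":{"type":"array"},"squeeze":{"type":"number"}},"required":["fingers","slide","yaw"]}

```bash
mkdir -p pics
python3 - <<'E'
from bench import *
import cv2
for n in("top","side"):
    cv2.imwrite(f"pics/{n}0.png",read_camera(n)[:,:,::-1])
    p=camera_params(n);print(n,p["mtx"].tolist(),p["R"].tolist(),p["t"].tolist())
s=read_state();print(s["time_s"],s["eef_pos"],s["tool_rot"],nose_length)
E
```

```text
top [[482.85538948738406, 0.0, 312.9555879507782], [0.0, 482.85538948738406, 245.2478449292024], [0.0, 0.0, 1.0]] [[0.05006449780805042, -0.9987459420329032, 0.00029888465405088736], [-0.9787929705708518, -0.04912382326590101, -0.19887476146768357], [0.19864004334553306, 0.009664018861178845, -0.9800248669901879]] [-0.044643007714747274, 0.5397577756495756, 1.2632099181612062]
side [[512.3974011642258, 0.0, 315.0615673486578], [0.0, 512.3974011642258, 244.30010203598368], [0.0, 0.0, 1.0]] [[-0.9891726568076465, -0.14529990612664564, 0.020625040695470675], [-0.09612409546031962, 0.5352718196603259, -0.8391926103996978], [0.11089460444961795, -0.8320889473830975, -0.5434430700145614]] [0.5390273819633727, 0.1308042755785433, 1.5865874295050582]
0.1 [0.18475813 0.51777935 0.22555878] [-1.73807789e-04  1.70557847e-01  9.85347502e-01 -5.40281443e-04] 0.022
```

View pics/top0.png

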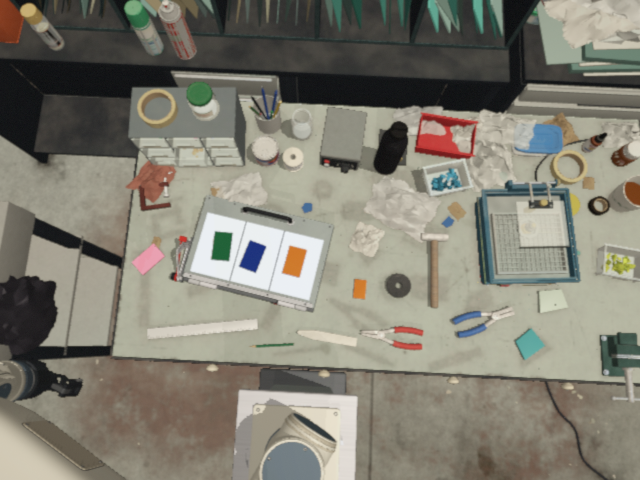

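View pics/side0.png

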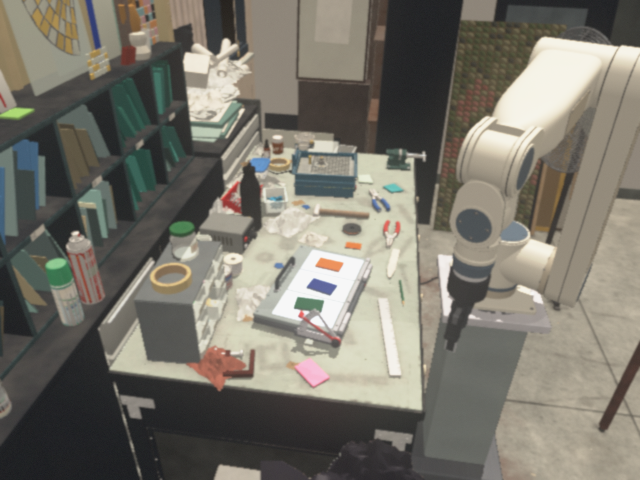

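The top view shows the table centred near pixel (260,255), with green (221,247), blue (253,257) and amber (294,262) on it. The quadrant with the red pointer is at (180,258), and the bar is at (268,215). Next I'll segment these and measure them.

```bash
cat > h.py <<'E'
import numpy as np, cv2
from bench import *
def back(n,px,z):
    p=camera_params(n);R=np.array(p["R"]);t=np.array(p["t"]);K=np.array(p["mtx"])
    c=-R.T@t;out=[]
    for u,v in np.atleast_2d(px):
        d=R.T@np.linalg.solve(K,[u,v,1.]);out.append((c+d*(z-c[2])/d[2]))
    return np.array(out)
def proj(n,X):
    p=camera_params(n);c=np.atleast_2d(X)@np.array(p["R"]).T+np.array(p["t"]);q=c@np.array(p["mtx"]).T
    return q[:,:2]/q[:,2:]
def masks(im):
    h=cv2.cvtColor(im,cv2.COLOR_RGB2HSV);H,S,V=[h[...,i].astype(int) for i in range(3)]
    return dict(amber=(S>130)&(H>5)&(H<22)&(V>120),green=(S>100)&(H>50)&(H<90),blue=(S>110)&(H>100)&(H<130))
def rect(n,m,box,z):
    # sub-pixel-ish: moments of the metric back-projected region
    x0,y0,x1,y1=box;k=np.zeros(m.shape,np.uint8);k[y0:y1,x0:x1]=m[y0:y1,x0:x1]
    N,l,st,_=cv2.connectedComponentsWithStats(k);i=1+np.argmax(st[1:,4]);v,u=np.nonzero(l==i)
    P=back(n,np.c_[u,v],z)[:,:2];c=P.mean(0);w,E=np.linalg.eigh(np.cov((P-c).T));a=E[:,1]
    if a[0]<0:a=-a
    return c,np.arctan2(a[1],a[0]),np.sqrt(12*w[::-1])
E
python3 - <<'E'
from h import *
box=dict(top=(190,200,335,310),side=(260,245,372,330))
for n in("top","side"):
    im=read_camera(n);M=masks(im)
    for k,m in M.items():
        c,a,s=rect(n,m,box[n],.047);print(n,k,c.round(4),round(a,4),s.round(4))
    x0,y0,x1,y1=box[n]
    g=im.min(2)>215;k=np.zeros(g.shape,np.uint8);k[y0:y1,x0:x1]=g[y0:y1,x0:x1]
    N,l,st,_=cv2.connectedComponentsWithStats(k);print(st[1:][st[1:,4]>60].tolist())
    k=cv2.morphologyEx(k|sum(m.astype(np.uint8) for m in M.values())*k.any(),cv2.MORPH_CLOSE,np.ones((5,5)))
    b=np.zeros_like(k);b[y0:y1,x0:x1]=k[y0:y1,x0:x1]
    c=max(cv2.findContours(b,0,2)[0],key=cv2.contourArea)
    r=cv2.boxPoints(cv2.minAreaRect(back(n,cv2.convexHull(c)[:,0].astype(float),.04)[:,:2].astype(np.float32)))
    print("white",r.round(4).tolist(),[np.linalg.norm(r[i]-r[i-1]).round(4) for i in range(4)])
im=read_camera("top");a=cv2.resize(im[190:320,160:345],None,fx=4.2,fy=4.2,interpolation=2)
cv2.imwrite("pics/c1.png",a[:,:,::-1])
im=read_camera("side");a=cv2.resize(im[235:355,245:385],None,fx=5,fy=5,interpolation=2)
cv2.imwrite("pics/c2.png",a[:,:,::-1])
E
```

```text
top amber [0.4965 0.0318] -0.2079 [0.0761 0.0456]
top green [0.5287 0.2331] -0.0287 [0.0734 0.0437]
top blue [0.5049 0.1465] -0.3162 [0.0748 0.045 ]
[[191, 213, 54, 67, 1756], [231, 223, 52, 67, 1694], [270, 232, 53, 68, 1826]]
white [[0.39430001378059387, -0.012000000104308128], [0.5598999857902527, -0.04410000145435333], [0.6230999827384949, 0.28220000863075256], [0.4575999975204468, 0.314300000667572]] [np.float32(0.3323), np.float32(0.1686), np.float32(0.3323), np.float32(0.1686)]
side amber [0.4969 0.0327] -0.2148 [0.0717 0.0433]Traceback (most recent call last):
  File "<stdin>", line 6, in <module>
  File "h.py", line 18, in rect
    N,l,st,_=cv2.connectedComponentsWithStats(k);i=1+np.argmax(st[1:,4]);v,u=np.nonzero(l==i)
                                                     ~~~~~~~~~^^^^^^^^^^
    return _wrapfunc(a, 'argmax', axis=axis, out=out, **kwds)
    return bound(*args, **kwds)
ValueError: attempt to get argmax of an empty sequence
```

Run:
```python
from h import *
im=read_camera("top");a=cv2.resize(im[190:320,160:345],None,fx=4,fy=4,interpolation=2)
cv2.imwrite("pics/c1.png",a[:,:,::-1]);cv2.imwrite("pics/top1.png",im[:,:,::-1])
im=read_camera("side");a=cv2.resize(im[245:360,250:380],None,fx=5,fy=5,interpolation=2)
cv2.imwrite("pics/c2.png",a[:,:,::-1]);cv2.imwrite("pics/side1.png",im[:,:,::-1])
for n in("top","side"):
    p=camera_params(n);print(-np.array(p["R"]).T@p["t"])
```

```text
[ 0.27962207 -0.03027974  1.34533467]
[0.3698206  1.32848665 0.96087246]
```

View pics/c1.png

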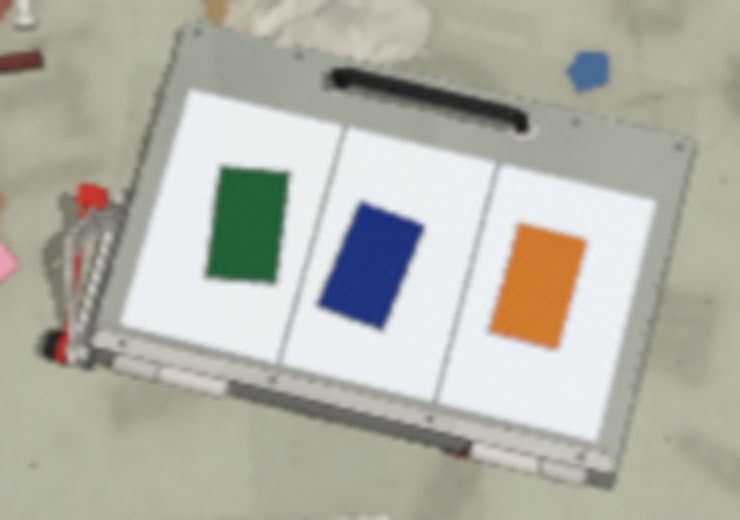

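View pics/c2.png

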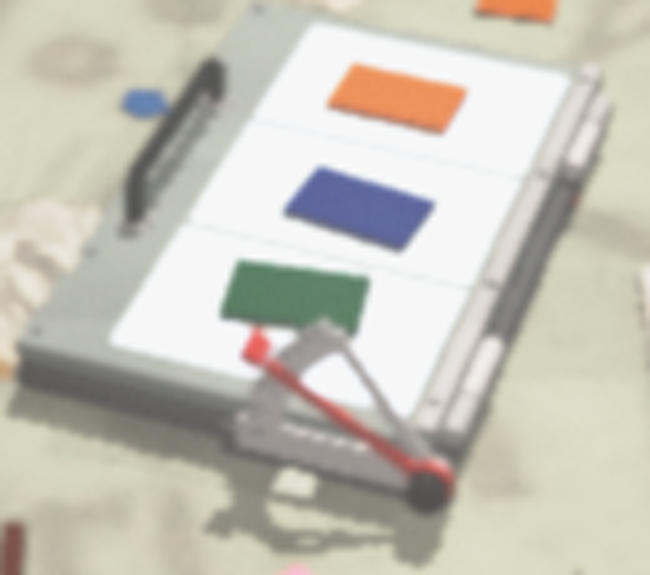

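The crops show every corner, line and bar clearly. In the top crop the lines run (345,127)-(281,362) and (497,166)-(437,402). In the side crop the red tab is at (257,345) and the pivot at (430,483). I'll fit the table model to these points in both views.

```bash
cat > fit.py <<'E'
from h import *
from scipy.optimize import least_squares
T=lambda u,v:((u+.5)/4-.5+160,(v+.5)/4-.5+190)
S=lambda u,v:((u+.5)/5-.5+250,(v+.5)/5-.5+245)
# (cam, pixel, z, xlocal or None, ylocal or None)
O=[("top",T(187,26),.04,.245,.185),("top",T(694,143),.04,.245,-.185),("top",T(430,98),.072,.223,0),
("top",T(345,127),.04,None,.055),("top",T(281,362),.04,None,.055),("top",T(497,166),.04,None,-.055),("top",T(437,402),.04,None,-.055),
("top",T(121,326),.047,.017,None),("top",T(598,440),.047,.017,None),
("side",S(22,350),.04,.245,.185),("side",S(190,225),.04,None,.055),("side",S(470,290),.04,None,.055),("side",S(258,120),.04,None,-.055),("side",S(522,177),.04,None,-.055),("side",S(175,137),.072,.223,0)]
P=[back(n,p,z)[0,:2] for n,p,z,_,_ in O]
def rot(a):return np.array([[np.cos(a),-np.sin(a)],[np.sin(a),np.cos(a)]])
def res(v):
    r=[]
    for o,w in zip(O,P):
        l=rot(v[2]).T@(w-v[:2])
        r.append(0 if o[3] is None else l[0]-o[3]);r.append(0 if o[4] is None else l[1]-o[4])
    return np.array(r)*1e3
f=least_squares(res,[.37,.17,-.19],loss="soft_l1",x_scale=[.01,.01,.01])
TB=f.x
E
python3 - <<'E'
from fit import *
print(TB.round(4));print(res(TB).reshape(-1,2).round(1).tolist())
w=lambda l:np.r_[TB[:2]+rot(TB[2])@np.array(l[:2]),l[2]]
b={"top":(175,225,195,285),"side":(285,300,312,345)}
for n in("top","side"):
    im=cv2.imread(f"pics/{n}1.png")[:,:,::-1].copy();M=masks(im)
    bx=(190,200,335,310) if n=="top" else (260,245,372,330)
    if n=="side":
        h=cv2.cvtColor(im,cv2.COLOR_RGB2HSV);H,Sa=h[...,0].astype(int),h[...,1].astype(int);M["green"]=(Sa>60)&(H>50)&(H<90);M["blue"]=(Sa>60)&(H>100)&(H<130)
    for k,m in M.items():
        c,a,s=rect(n,m,bx,.046);l=rot(TB[2]).T@(c-TB[:2]);print(n,k,c.round(4),"local",(l*1e3).round(1),"askew",round(a-TB[2],3),s.round(3))
    h=im.astype(int);r=(h[...,0]>140)&(h[...,0]-h[...,1]>70)&(h[...,0]-h[...,2]>70)
    k=np.zeros(r.shape,np.uint8);x0,y0,x1,y1=(176,232,192,246) if n=="top" else (294,306,306,320)
    k[y0:y1,x0:x1]=r[y0:y1,x0:x1];v,u=np.nonzero(k);t=np.array([u.mean(),v.mean()]);
    best=[(np.linalg.norm(proj(n,w([.114*np.cos(q),.197,.03+.114*np.sin(q)]))[0]-t),q) for q in np.arange(.3,.75,.002)]
    print(n,t,len(u),min(best),[proj(n,w([.114*np.cos(q),.197,.03+.114*np.sin(q)]))[0].round(1).tolist() for q in(.4,.5,.6)],"pivot",proj(n,w([0,.197,.03])))
E
```

```text
[ 0.397   0.1539 -0.1788]
[[-0.3, -3.0], [-2.0, 0.8], [2.0, -2.5], [0.0, 0.1], [0.0, 0.6], [0.0, 0.3], [0.0, 0.7], [11.4, 0.0], [9.7, 0.0], [-1.4, 3.2], [0.0, -0.8], [0.0, 0.3], [0.0, -2.7], [0.0, -2.4], [-1.9, 17.3]]
top amber [0.4966 0.0318] local [ 119.7 -102.4] askew -0.032 [0.076 0.046]
top green [0.5289 0.2333] local [115.7 101.6] askew 0.15 [0.073 0.044]
top blue [0.505  0.1466] local [107.6  12. ] askew -0.134 [0.075 0.045]
top [182.23255814 238.86046512] 43 (np.float64(1.6750108844306983), np.float64(0.47200000000000014)) [[184.2, 239.6], [182.7, 240.6], [181.1, 241.9]] pivot [[177.8026267  279.50233603]]
side amber [0.4971 0.0311] local [ 120.3 -103. ] askew -0.034 [0.072 0.043]
side green [0.5307 0.2306] local [118.   99.3] askew 0.209 [0.071 0.04 ]
side blue [0.5053 0.1457] local [108.   11.2] askew -0.144 [0.075 0.046]
side [301.62962963 314.81481481] 27 (np.float64(1.5998712919537614), np.float64(0.5060000000000002)) [[300.9, 318.6], [302.7, 316.0], [304.9, 313.6]] pivot [[338.88404785 340.79039912]]
```

The ledge line and the side-view bar disagree with the fit by about 10 and 17 mm, so I'll overlay the model to find out why.

Run:
```python
from fit import *
w=lambda l:np.r_[TB[:2]+rot(TB[2])@np.array(l[:2]),l[2]]
L=[((.245,.185,.04),(.245,-.185,.04)),((.245,.185,.04),(.005,.185,.04)),((.245,-.185,.04),(.005,-.185,.04)),((.017,.185,.047),(.017,-.185,.047)),((.005,.185,.047),(.005,-.185,.047)),((.223,.05,.072),(.223,-.05,.072)),((.195,.055,.04),(.017,.055,.04)),((.195,-.055,.04),(.017,-.055,.04)),((0,.197,.03),(.114*np.cos(.5),.197,.03+.114*np.sin(.5)))]
out=[]
for n,(x,y,W,H) in dict(top=(170,195,170,120),side=(250,240,130,115)).items():
    im=cv2.imread(f"pics/{n}1.png");f=4 if n=="side" else 3.1
    f=4;a=cv2.resize(im[y:y+H,x:x+W],None,fx=f,fy=f,interpolation=2)
    for A,B in L:
        q=[tuple(int(round(z)) for z in ((proj(n,w(s))[0]-[x,y]+.5)*f-.5)) for s in(A,B)];cv2.line(a,*q,(255,0,255),1)
    cv2.imwrite(f"pics/o_{n}.png",a)
```

```text
(no output)
```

View pics/o_top.png

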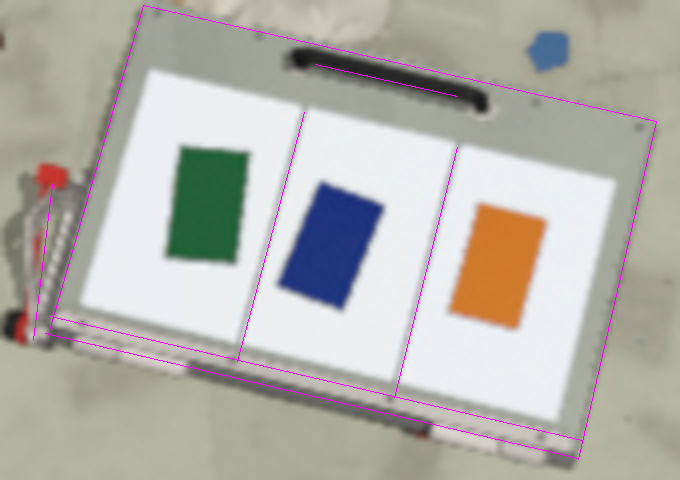

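View pics/o_side.png

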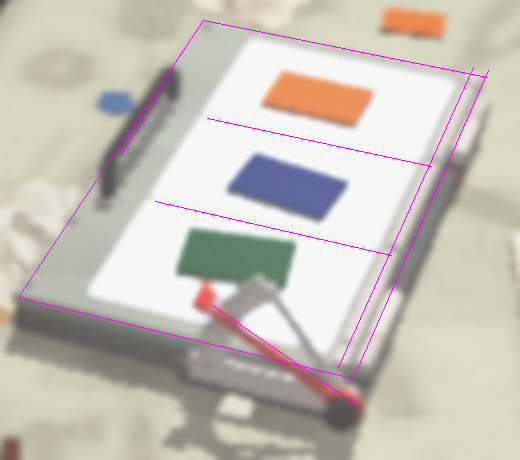

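The overlay fits the outer edges and the lines well. The ledge strip and the pivot look a few mm inboard of the model, so I'll refit without the doubtful points and look at rectified views.

```bash
sed -i 's/^("top",T(121,326).*$//; s/,("side",S(175,137),.072,.223,0)\]/]/' fit.py
python3 - <<'E'
from fit import *
print(TB.round(4));print(res(TB).reshape(-1,2).round(1).tolist())
X,Y=np.meshgrid(np.arange(-20,260)[::-1]/1e3,np.arange(-235,235)[::-1]/1e3,indexing="ij")
out=[]
for n in("top","side"):
    im=cv2.imread(f"pics/{n}1.png")
    wp=np.c_[np.c_[X.ravel(),Y.ravel()]@rot(TB[2]).T+TB[:2],np.full(X.size,.04)]
    q=proj(n,wp).astype(np.float32).reshape(*X.shape,2);r=cv2.remap(im,q[...,0],q[...,1],cv2.INTER_CUBIC)
    for y in(170,80,30,-30,-80,-140):
        j=int(234-y);g=r[:,j-4:j+5].mean((1,2));print(n,y,[(259-i,int(g[i])) for i in range(200,280,3)] if y in(80,-140) else "")
    out.append(r)
a=np.vstack(out)
for k in(0,280):
  for x in(5,17,223,245):cv2.line(a,(0,k+259-x),(40,k+259-x),(255,0,255),1)
cv2.imwrite("pics/rect.png",a)
E
```

```text
[ 0.396   0.1542 -0.1818]
[[0.1, -2.4], [-0.4, 1.3], [3.0, -2.0], [0.0, 0.5], [0.0, 0.5], [0.0, 0.7], [0.0, 0.6], [-1.0, 3.7], [0.0, -0.3], [0.0, 0.2], [0.0, -2.3], [0.0, -2.5]]
top 170 
top 80 [(59, 238), (56, 238), (53, 238), (50, 238), (47, 238), (44, 238), (41, 238), (38, 238), (35, 238), (32, 230), (29, 184), (26, 156), (23, 171), (20, 186), (17, 186), (14, 177), (11, 129), (8, 102), (5, 101), (2, 109), (-1, 150), (-4, 169), (-7, 169), (-10, 168), (-13, 169), (-16, 171), (-19, 172)]
top 30 
top -30 
top -80 
top -140 [(59, 239), (56, 239), (53, 239), (50, 239), (47, 239), (44, 239), (41, 239), (38, 239), (35, 239), (32, 237), (29, 219), (26, 171), (23, 162), (20, 182), (17, 194), (14, 195), (11, 185), (8, 167), (5, 188), (2, 187), (-1, 166), (-4, 150), (-7, 170), (-10, 174), (-13, 175), (-16, 174), (-19, 175)]
side 170 
side 80 [(59, 247), (56, 247), (53, 247), (50, 247), (47, 247), (44, 247), (41, 247), (38, 247), (35, 247), (32, 243), (29, 218), (26, 205), (23, 218), (20, 221), (17, 214), (14, 180), (11, 133), (8, 120), (5, 127), (2, 127), (-1, 116), (-4, 125), (-7, 164), (-10, 196), (-13, 203), (-16, 204), (-19, 204)]
side 30 
side -30 
side -80 
side -140 [(59, 247), (56, 247), (53, 247), (50, 247), (47, 247), (44, 247), (41, 247), (38, 247), (35, 247), (32, 246), (29, 236), (26, 212), (23, 211), (20, 220), (17, 221), (14, 206), (11, 185), (8, 196), (5, 215), (2, 214), (-1, 195), (-4, 176), (-7, 187), (-10, 206), (-13, 210), (-16, 211), (-19, 211)]
```

View pics/rect.png

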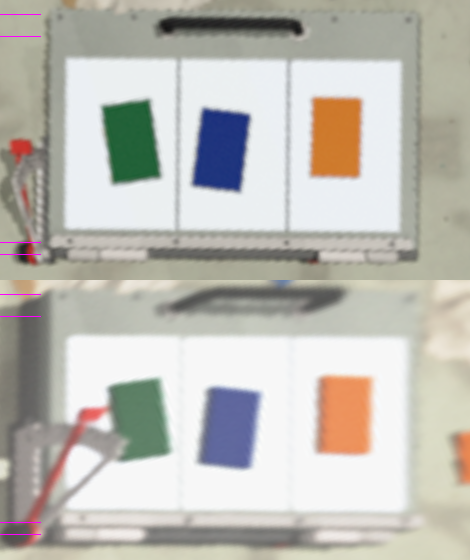

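The rectified views show the fitted yaw is about 0.012 rad off, because the vertical lines lean and the right end sits lower. I'll refine yaw and y from the white borders and lines, then redo the pieces and the pointer.

```bash
cat > fit2.py <<'E'
from fit import *
from scipy.optimize import minimize_scalar
def rectify(n,im,tb):
    X,Y=np.meshgrid(np.arange(-20,260,.5)/1e3,np.arange(-200,200,.5)/1e3,indexing="ij")
    wp=np.c_[np.c_[X.ravel(),Y.ravel()]@rot(tb[2]).T+tb[:2],np.full(X.size,.04)]
    q=proj(n,wp).astype(np.float32).reshape(*X.shape,2);return cv2.remap(im,q[...,0],q[...,1],cv2.INTER_CUBIC)
def edges(n,im,tb):
    g=rectify(n,im,tb).min(2).astype(float);ix=lambda x:int((x+20)*2);iy=lambda y:int((y+200)*2)
    E={}
    def cross(p,lo): i=np.nonzero((p[:-1]<205)!=(p[1:]<205))[0];return lo+i/2.
    for x in(45,60,150,170):
        for y0 in(-55,55):
            p=255-g[ix(x)-6:ix(x)+6,iy(y0-6):iy(y0+6)].mean(0);p=np.clip(p-p.min()-4,0,None);E.setdefault(("line",y0),[]).append((x,round(float((p*np.arange(y0-6,y0+6,.5)).sum()/p.sum()),1)))
    for y in(-140,-80,-30,30,80,140):
        a=cross(g[ix(10):ix(50),iy(y)-6:iy(y)+6].mean(1),10);b=cross(g[ix(175):ix(215),iy(y)-6:iy(y)+6].mean(1),175)
        E.setdefault("near",[]).append((y,a[-1] if len(a) else None));E.setdefault("far",[]).append((y,b[0] if len(b) else None))
    return E
TB2=np.array([.396,.1542,-.1935])
E
python3 - <<'E'
from fit2 import *
for n in("top","side"):
    im=cv2.imread(f"pics/{n}1.png")
    for k,v in edges(n,im,TB2).items():print(n,k,v)
E
```

```text
top ('line', -55) [(45, -52.6), (60, -52.5), (150, -52.2), (170, -52.2)]
top ('line', 55) [(45, 57.5), (60, 57.6), (150, 57.8), (170, 57.8)]
top near [(-140, np.float64(29.5)), (-80, np.float64(29.5)), (-30, np.float64(29.0)), (30, np.float64(29.0)), (80, np.float64(29.0)), (140, np.float64(29.0))]
top far [(-140, np.float64(199.5)), (-80, np.float64(199.5)), (-30, np.float64(199.5)), (30, np.float64(199.0)), (80, np.float64(199.0)), (140, np.float64(198.5))]
side ('line', -55) [(45, nan), (60, -55.8), (150, -54.7), (170, nan)]
side ('line', 55) [(45, 54.5), (60, 54.9), (150, 55.2), (170, 54.9)]
side near [(-140, np.float64(27.0)), (-80, np.float64(27.0)), (-30, np.float64(27.0)), (30, np.float64(27.0)), (80, np.float64(26.5)), (140, np.float64(26.5))]
side far [(-140, np.float64(205.5)), (-80, np.float64(205.0)), (-30, np.float64(205.0)), (30, np.float64(204.0)), (80, np.float64(204.0)), (140, np.float64(202.5))]fit2.py:13: RuntimeWarning: invalid value encountered in scalar divide
  p=255-g[ix(x)-6:ix(x)+6,iy(y0-6):iy(y0+6)].mean(0);p=np.clip(p-p.min()-4,0,None);E.setdefault(("line",y0),[]).append((x,round(float((p*np.arange(y0-6,y0+6,.5)).sum()/p.sum()),1)))
```

Yaw comes out near -0.1915, and the pieces can be referenced to the lines in the same image. Next I'll fit the pointer jointly from both cameras and get the piece offsets relative to the lines.

```bash
cat >> fit2.py <<'E'
TB2=np.array([.4002,.1549,-.1915])
def loc(w,tb=TB2):return rot(tb[2]).T@(np.asarray(w)[:2]-tb[:2])
def wld(l,tb=TB2):return tb[:2]+rot(tb[2])@np.asarray(l)[:2]
def pointer(ims):
    obs={}
    for n,im in ims.items():
        h=im.astype(float);r=np.clip(h[...,0]-np.maximum(h[...,1],h[...,2])-25,0,120)
        x0,y0,x1,y1=(177,233,190,244) if n=="top" else (295,307,305,319)
        u,v=np.meshgrid(np.arange(x0,x1),np.arange(y0,y1));w=r[y0:y1,x0:x1];obs[n]=np.array([(w*u).sum(),(w*v).sum()])/w.sum()
        print(n,"tab",obs[n].round(2));print((w/10).astype(int))
    yb={"top":.0011,"side":-.0013}
    def f(p):
        r=[]
        for n in obs:
            a=wld([p[1]+.114*np.cos(p[0]),.197+yb[n]]);r+=list(proj(n,np.r_[a,.03+.114*np.sin(p[0])])[0]-obs[n])
        return np.array(r+[p[1]/.003])
    s=least_squares(f,[.5,0.]);print("theta,dx",s.x.round(4),s.fun.round(2))
    for n in obs:print(n,[ (q,(proj(n,np.r_[wld([.114*np.cos(q),.197+yb[n]]),.03+.114*np.sin(q)])[0]-obs[n]).round(2).tolist()) for q in(.45,.5,.55,.6)])
    for n in obs:print(n,"pivot px",proj(n,np.r_[wld([0,.197+yb[n]]),.03]).round(1))
E
python3 - <<'E'
from fit2 import *
ims={n:cv2.imread(f"pics/{n}1.png")[:,:,::-1].copy() for n in("top","side")}
pointer(ims)
for k,m in masks(ims["top"]).items():
    c,a,s=rect("top",m,(190,200,335,310),.046);l=loc(c)*1e3-[0,1.1];print(k,"world",c.round(4),"local",l.round(1),"askew",round(a-TB2[2],3))
E
```

```text
top tab [182.35 238.8 ]
[[ 0  0  0  0  0  0  0  0  0  0  0  0  0]
 [ 0  0  0  0  0  0  0  0  0  0  0  0  0]
 [ 0  0  0  0  0  0  0  0  0  0  0  0  0]
 [ 0  0  2  7  8  6  5  3  0  0  0  0  0]
 [ 0  0  4 10 11 11 11 10  8  3  0  0  0]
 [ 0  0  5 11 11 11 11 11 11  6  0  0  0]
 [ 0  0  7 10 11 11 11 11 11  6  0  0  0]
 [ 0  0  5  9 10 10 11 11 10  5  0  0  0]
 [ 0  0  0  4  7  6  7  9  7  2  0  0  0]
 [ 0  0  0  6  6  0  0  0  0  0  0  0  0]
 [ 0  0  1  5  3  0  0  0  0  0  0  0  0]]
side tab [301.18 314.33]
[[ 0  0  0  0  0  0  0  0  0  0]
 [ 0  0  0  0  0  0  0  0  0  0]
 [ 0  0  0  0  0  0  0  0  0  0]
 [ 0  0  0  0  0  0  2  0  0  0]
 [ 0  0  0  0  0  3  6  3  0  0]
 [ 0  0  0  0  0  6  9  6  1  0]
 [ 0  0  0  0  3  9 10  9  5  0]
 [ 0  0  0  0  6 10 10 10  6  0]
 [ 0  0  0  1  7  9 10  8  4  0]
 [ 0  0  0  0  4  7  9  7  4  1]
 [ 0  0  0  0  0  2  4  4  4  4]
 [ 0  0  0  0  0  0  0  1  2  5]]
theta,dx [5.323e-01 5.000e-04] [-0.01 -0.09  0.19  0.13  0.15]
top [(0.45, [1.24, -0.84]), (0.5, [0.46, -0.31]), (0.55, [-0.34, 0.31]), (0.6, [-1.17, 1.04])]
side [(0.45, [-1.26, 2.21]), (0.5, [-0.31, 0.95]), (0.55, [0.74, -0.25]), (0.6, [1.88, -1.39])]
top pivot px [[177.4 277.3]]
side pivot px [[336.8 340.4]]
amber world [0.4966 0.0318] local [ 118.1 -103.6] askew -0.02
green world [0.5289 0.2333] local [111.5 100.4] askew 0.163
blue world [0.505  0.1466] local [104.4  10.7] askew -0.121
```

Both cameras agree: pointer angle ≈ 0.532 rad, with dx ≈ 0. Amber's world position is (0.496, 0.031), so I'll move there first.

Call:
servo_tool(fingers=[-0.4, -0.4, -0.4, -0.4, -0.4, -0.4, -0.4], slide=[[0.624, -0.974, 0], [0.624, -0.974, 0], [0.624, -0.974, 0], [0.624, -0.974, 0], [0.624, -0.974, 0], [0.624, -0.974, 0], [0.624, -0.974, 0]], yaw=[0.17, 0.17, 0.17, 0.17, 0.17, 0.17, 0.17], squeeze=20)

```text
time_s: 1.0
eef_pos: [0.3429, 0.2713, 0.2262]
tool_rot: [0.0, 0.107, 0.994, -0.0]
contact_force: [0.1, 0.3, -0.3]
width: 0.0596
grasp_force: 0.0
```

Call:
servo_tool(fingers=[-0.4, -0.4, -0.4, -0.4, -0.4, -0.4, -0.4, -0.4, -0.4, -0.4], slide=[[0.622, -0.974, 0], [0.622, -0.974, 0], [0.622, -0.974, 0], [0.622, -0.974, 0], [0.622, -0.974, 0], [0.622, -0.974, 0], [0.622, -0.974, -0.2], [0.622, -0.974, -0.4], [0.622, -0.974, -0.54], [0.622, -0.974, -0.54]], yaw=[0, 0, 0, 0, 0, 0, 0, 0, 0, 0])

```text
time_s: 2.0
eef_pos: [0.4935, 0.0318, 0.0872]
tool_rot: [-0.004, 0.104, 0.995, 0.0]
contact_force: [-0.3, 0.2, 1.3]
width: 0.0597
grasp_force: 0.0
```

Call:
servo_tool(fingers=[-0.4, -0.4, -0.4, -0.4, -0.4], slide=[[0, 0, 0], [0, 0, -0.05], [0, 0, -0.1], [0, 0, -0.112], [0, 0, -0.112]], yaw=[0, 0, 0, 0, 0])

```text
time_s: 2.5
eef_pos: [0.4972, 0.0312, 0.0646]
tool_rot: [0.001, 0.104, 0.995, 0.0]
contact_force: [-0.6, 0.4, 0.5]
width: 0.0596
grasp_force: 0.0
```

```bash
cat > look.py <<'E'
import sys
from fit2 import *
for n,(x,y,W,H),f in (("top",(175,195,165,120),3),("side",(250,190,130,140),2.6)):
    im=read_camera(n);cv2.imwrite(f"pics/{sys.argv[1]}_{n}.png",im[:,:,::-1])
    if n=="top":a=cv2.resize(im[y:y+H,x:x+W],(495,360),interpolation=2)
    else:b=cv2.resize(im[y:y+H,x:x+W],(334,360),interpolation=2)
cv2.imwrite(f"pics/{sys.argv[1]}.png",cv2.resize(np.hstack([a,b]),(800,350))[:,:,::-1])
E
python3 look.py g1
```

```text
(no output)
```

View pics/g1.png

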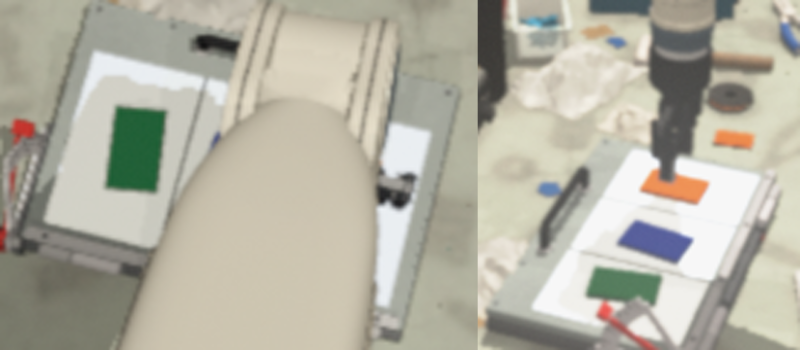

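The picture shows the near finger standing at amber's left long edge in the side view (≈665,180), with the arm hiding amber in the top view. I'll lower a little more, feeling for contact.

Call:
servo_tool(fingers=[-0.4, -0.4, -0.4, -0.4], slide=[[0, 0, -0.01], [0, 0, -0.016], [0, 0, -0.016], [0, 0, -0.016]], yaw=[0, 0, 0, 0])

```text
time_s: 3.0
eef_pos: [0.4964, 0.031, 0.0591]
tool_rot: [-0.0, 0.104, 0.995, -0.0]
contact_force: [0.5, 0.2, -0.2]
width: 0.0599
grasp_force: 0.0
```

Call:
servo_tool(fingers=[-0.1, 0, 0, 0, 0], slide=[[0, 0, 0], [0, 0, 0], [0, 0, 0], [0, 0, 0], [0, 0, 0]], yaw=[0, 0, 0, 0, 0], squeeze=20)

```text
time_s: 3.5
eef_pos: [0.4964, 0.031, 0.0591]
tool_rot: [-0.0, 0.104, 0.995, 0.0]
contact_force: [0.9, -0.4, 0.1]
width: 0.0429
grasp_force: 0.0
```

The fingers closed to 43 mm, so they passed above the glass. I'll reopen, go deeper, and feel for the face.

Call:
servo_tool(fingers=[-0.4, -0.4, -0.4, -0.4, -0.4, -0.4], slide=[[0, 0, 0], [0, 0, 0], [0, 0, 0], [0, 0, -0.01], [0, 0, -0.018], [0, 0, -0.018]], yaw=[0, 0, 0, 0, 0, 0])

```text
time_s: 4.1
eef_pos: [0.4961, 0.031, 0.0542]
tool_rot: [-0.0, 0.104, 0.995, -0.0]
contact_force: [0.4, 0.7, -0.7]
width: 0.0601
grasp_force: 0.0
```

Call:
servo_tool(fingers=[-0.4, -0.4, -0.4], slide=[[0, 0, -0.008], [0, 0, -0.008], [0, 0, -0.008]], yaw=[0, 0, 0])

```text
time_s: 4.4
eef_pos: [0.4963, 0.031, 0.0525]
tool_rot: [-0.0, 0.104, 0.995, -0.0]
contact_force: [0.2, 0.2, -0.4]
width: 0.0603
grasp_force: 0.0
```

Call:
servo_tool(fingers=[-0.15, -0.1, -0.1, -0.1], slide=[[0, 0, 0], [0, 0, 0], [0, 0, 0], [0, 0, 0]], yaw=[0, 0, 0, 0], squeeze=20)

```text
time_s: 4.8
eef_pos: [0.4964, 0.031, 0.0526]
tool_rot: [0.0, 0.104, 0.995, -0.0]
contact_force: [-0.3, 0.0, 0.1]
width: 0.0469
grasp_force: 0.0
```

It passed again with no contact. I'll check numerically in the side view where amber and the fingers are.

Run:
```python
from fit2 import *
im=read_camera("side");cv2.imwrite("pics/g2_side.png",im[:,:,::-1])
h=cv2.cvtColor(im,cv2.COLOR_RGB2HSV);H,S,V=[h[...,i].astype(int) for i in range(3)]
m=(S>110)&(H>5)&(H<22)&(V>120)
c,a,s=rect("side",m,(260,245,372,290),.046);print(c,a-TB2[2],s,(loc(c)*1e3).round(1))
st=read_state();e=st["eef_pos"];print(e)
R=cv2.Rodrigues(np.array([0,0,TB2[2]-.02]))[0]
a=cv2.resize(im[215:295,285:385],None,fx=6,fy=6,interpolation=2)[:,:,::-1].copy()
P=lambda X:tuple(int(round(z)) for z in((proj("side",X)[0]-[285,215]+.5)*6-.5))
for sy in(-.0235,.0235):
    for dz in(0,-.003,-.012,-.022):cv2.circle(a,P(e+R@[0,sy,0]+[0,0,dz]),3,(255,0,255),-1)
cv2.imwrite("pics/g2.png",a)
```

```text
[0.49539853 0.03438659] 0.04791130233896779 [0.08073194 0.04749699] [ 116.4 -100.2]
[0.4963663  0.03100406 0.05260467]
```

View pics/g2.png

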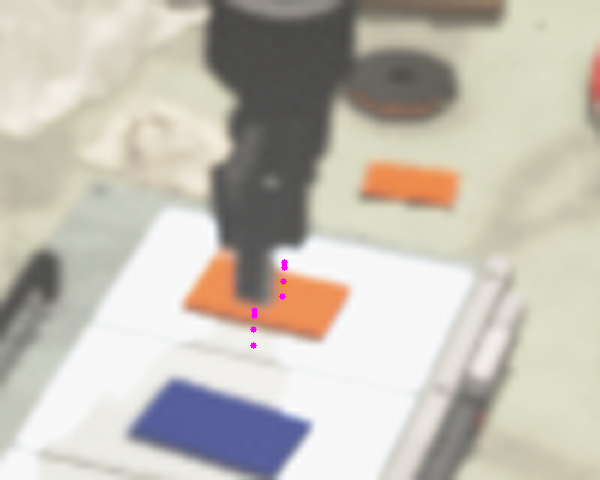

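The near fingertip shows at (255,300), at or above TCP level and over the glass. The tips are therefore much higher than the nose length suggests at this opening, so I'll reopen and descend in small steps until I feel contact.

Call:
servo_tool(fingers=[-0.4, -0.4, -0.4, -0.4, -0.4], slide=[[0, 0, 0], [0, 0, 0], [0, 0, -0.012], [0, 0, -0.016], [0, 0, -0.016]], yaw=[0, 0, 0, 0, 0])

```text
time_s: 5.35
eef_pos: [0.4962, 0.031, 0.0483]
tool_rot: [-0.0, 0.104, 0.995, -0.0]
contact_force: [-0.5, -0.6, 0.3]
width: 0.0597
grasp_force: 0.0
```

Call:
servo_tool(fingers=[-0.4, -0.4, -0.4], slide=[[0, 0, -0.012], [0, 0, -0.016], [0, 0, -0.016]], yaw=[0, 0, 0])

```text
time_s: 5.65
eef_pos: [0.4962, 0.031, 0.0443]
tool_rot: [-0.0, 0.104, 0.995, 0.0]
contact_force: [0.3, 0.0, -0.0]
width: 0.0601
grasp_force: 0.0
```

Call:
servo_tool(fingers=[-0.15, -0.1, -0.1], slide=[[0, 0, 0], [0, 0, 0], [0, 0, 0]], yaw=[0, 0, 0])

```text
time_s: 5.95
eef_pos: [0.4964, 0.031, 0.0446]
tool_rot: [0.0, 0.104, 0.995, -0.0]
contact_force: [0.3, 0.5, 0.8]
width: 0.0469
grasp_force: 0.0
```

Run:
```python
from fit2 import *
s=read_state();print(s["width"],s["grasp_force"],s["contact_force"],s["eef_pos"],s["q"])
im=read_camera("side");cv2.imwrite("pics/g3_side.png",im[:,:,::-1])
# dark finger column: lowest dark row near predicted finger
e=s["eef_pos"];R=cv2.Rodrigues(np.array([0,0,TB2[2]-.02]))[0]
print(proj("side",[e+R@[0,y,0]+[0,0,d] for y in(.022,.038) for d in(0,-.022)]).round(1))
print(im[258:276,320:336].mean(2).astype(int))
```

```text
0.04693984083431949 0.0 [0.30310999 0.46932886 0.84943776] [0.49641236 0.03098553 0.04464664] [-1.06535412e-01  2.96943873e-01 -4.22081392e-01  8.51638273e-01
 -1.54357899e-05  1.02723069e-01]
[[327.  268.2]
 [326.8 273.9]
 [325.3 271. ]
 [325.  276.8]]
[[178 132 113 103  94  88  86  85  88  96 107 125 139 141 157 216]
 [163 149 141 126 102  87  85  86  94 109 131 159 180 186 203 236]
 [157 155 152 141 112  89  86  86  96 117 139 158 170 179 194 224]
 [156 156 154 144 111  92  87  87  98 120 143 156 159 162 168 180]
 [155 156 154 144 114  91  87  88  99 121 143 153 156 156 157 158]
 [156 156 155 144 113  92  87  90 101 123 140 151 154 155 156 157]
 [156 156 155 145 113  91  88  90 103 124 140 151 155 156 156 156]
 [154 155 154 144 114  93  89  90 104 124 143 153 154 156 156 156]
 [148 149 148 141 118 102  95  94 107 130 150 156 156 156 155 156]
 [160 146 138 135 127 118 111 109 119 137 155 156 157 156 157 156]
 [220 195 176 162 150 140 135 133 133 141 148 150 151 154 156 156]
 [242 232 223 213 201 192 187 174 159 148 142 142 144 147 149 151]
 [240 235 234 231 230 231 230 225 212 199 189 181 174 163 149 144]
 [234 234 235 235 236 238 238 236 235 233 233 235 234 225 204 189]
 [225 228 231 234 236 237 237 238 238 239 241 245 246 246 244 241]
 [215 216 219 224 228 229 230 232 235 237 240 245 247 247 247 247]
 [233 233 229 222 218 214 215 219 223 227 230 238 245 247 247 247]
 [239 238 237 235 234 233 229 224 219 215 217 222 233 243 246 246]]
```

Call:
servo_tool(fingers=[-0.4, -0.4, -0.4, -0.4, -0.4], slide=[[0, 0, 0], [0, 0, 0], [0, 0, -0.01], [0, 0, -0.016], [0, 0, -0.016]], yaw=[0, 0, 0, 0, 0])

```text
time_s: 6.5
eef_pos: [0.4962, 0.031, 0.0403]
tool_rot: [-0.0, 0.104, 0.995, 0.0]
contact_force: [-0.2, -0.1, 0.1]
width: 0.0595
grasp_force: 0.0
```

Call:
servo_tool(fingers=[-0.15, -0.1, -0.1], slide=[[0, 0, 0], [0, 0, 0], [0, 0, 0]], yaw=[0, 0, 0])

```text
time_s: 6.8
eef_pos: [0.4964, 0.031, 0.0406]
tool_rot: [0.0, 0.104, 0.995, -0.0]
contact_force: [0.4, 0.4, -0.3]
width: 0.0471
grasp_force: 0.0
```

From the image geometry the tip lies about 7 mm above the reported TCP, so I need to go lower still.

Call:
servo_tool(fingers=[-0.4, -0.4, -0.4, -0.4, -0.4], slide=[[0, 0, 0], [0, 0, 0], [0, 0, -0.01], [0, 0, -0.018], [0, 0, -0.018]], yaw=[0, 0, 0, 0, 0])

```text
time_s: 7.3
eef_pos: [0.4961, 0.031, 0.0357]
tool_rot: [-0.0, 0.104, 0.995, 0.0]
contact_force: [0.4, 0.5, 0.1]
width: 0.0601
grasp_force: 0.0
```

Call:
servo_tool(fingers=[-0.15, -0.1, -0.1], slide=[[0, 0, 0], [0, 0, 0], [0, 0, 0]], yaw=[0, 0, 0])

```text
time_s: 7.6
eef_pos: [0.4963, 0.031, 0.0362]
tool_rot: [-0.0, 0.104, 0.995, -0.0]
contact_force: [-1.1, -0.3, 1.3]
width: 0.0493
grasp_force: 20.8
```

Amber is gripped at 49.3 mm with 20.8 N, and the TCP in table coordinates is (117.9, -103.3), matching the camera. I'll slide it to y = -110, square it, and bring it near the ledge.

Call:
servo_tool(fingers=[-0.1, -0.1, -0.1, -0.1, -0.1, -0.1, -0.1], slide=[[-0.04, 0.003, 0], [-0.08, 0.006, 0], [-0.12, 0.009, 0], [-0.16, 0.012, 0], [-0.2, 0.015, 0], [-0.221, 0.0156, 0], [-0.221, 0.0156, 0]], yaw=[0.006, 0.012, 0.018, 0.025, 0.025, 0.025, 0.025])

```text
time_s: 8.3
eef_pos: [0.44, 0.035, 0.0361]
tool_rot: [-0.0, 0.095, 0.996, -0.0]
contact_force: [-0.8, 0.4, 0.8]
width: 0.049
grasp_force: 21.0
```

Call:
servo_tool(fingers=[-0.1, -0.1, -0.1, -0.1], slide=[[-0.008, 0.0015, 0], [-0.016, 0.003, 0], [-0.016, 0.003, 0], [-0.016, 0.003, 0]], yaw=[0, 0, 0, 0])

```text
time_s: 8.7
eef_pos: [0.4373, 0.0356, 0.0361]
tool_rot: [0.0, 0.095, 0.996, -0.0]
contact_force: [-0.6, -0.1, 3.8]
width: 0.0492
grasp_force: 21.3
```

Call:
servo_tool(fingers=[-0.1, -0.1, -0.1, -0.1], slide=[[-0.006, 0.0012, 0], [-0.012, 0.0024, 0], [-0.012, 0.0024, 0], [-0.012, 0.0024, 0]], yaw=[0, 0, 0, 0])

```text
time_s: 9.1
eef_pos: [0.4361, 0.0359, 0.0365]
tool_rot: [0.002, 0.095, 0.995, -0.0]
contact_force: [7.2, -0.5, -1.7]
width: 0.0495
grasp_force: 21.0
```

Call:
servo_tool(fingers=[-0.1, -0.1, -0.1], slide=[[-0.008, 0.0016, 0], [-0.008, 0.0016, 0], [-0.008, 0.0016, 0]], yaw=[0, 0, 0])

```text
time_s: 9.4
eef_pos: [0.4361, 0.0359, 0.0371]
tool_rot: [0.004, 0.095, 0.995, -0.0]
contact_force: [12.6, -3.3, -2.5]
width: 0.0495
grasp_force: 21.1
```

Contact with the ledge came at table x = 57.9, y = -110.0, where 57 was expected. I'll release, lift and go over blue, turning to its askew angle.

Call:
servo_tool(fingers=[-0.25, -0.4, -0.4, -0.4, -0.4, -0.4, -0.4, -0.4, -0.4, -0.4, -0.4, -0.4], slide=[[0, 0, 0], [0, 0, 0], [0, 0, 0], [0, 0, 0.06], [0, 0, 0.12], [0.06, 0.1, 0.16], [0.15, 0.22, 0.16], [0.22, 0.33, 0.16], [0.291, 0.436, 0.16], [0.291, 0.436, 0.12], [0.291, 0.436, 0.06], [0.291, 0.436, 0.03]], yaw=[0, 0, 0, 0, 0, -0.04, -0.1, -0.156, -0.156, -0.156, -0.156, -0.156])

```text
time_s: 10.6
eef_pos: [0.5035, 0.1455, 0.042]
tool_rot: [-0.001, 0.155, 0.988, -0.0]
contact_force: [-0.3, -0.5, -0.9]
width: 0.0595
grasp_force: 0.0
```

Call:
servo_tool(fingers=[-0.4, -0.4, -0.4, -0.15, -0.1, -0.1], slide=[[0, 0, 0], [0, 0, -0.028], [0, 0, -0.028], [0, 0, -0.028], [0, 0, -0.028], [0, 0, -0.028]], yaw=[0, 0, 0, 0, 0, 0])

```text
time_s: 11.2
eef_pos: [0.505, 0.1455, 0.037]
tool_rot: [0.0, 0.155, 0.988, -0.0]
contact_force: [-1.0, -1.5, 2.1]
width: 0.0488
grasp_force: 21.1
```

Blue is gripped and centred as measured. I'll slide it to y = 0, square it, then push onto the ledge.

Call:
servo_tool(fingers=[-0.1, -0.1, -0.1, -0.1, -0.1, -0.1], slide=[[-0.04, -0.002, 0], [-0.08, -0.004, 0], [-0.12, -0.006, 0], [-0.16, -0.008, 0], [-0.181, -0.0085, 0], [-0.181, -0.0085, 0]], yaw=[0.04, 0.08, 0.12, 0.154, 0.154, 0.154])

```text
time_s: 11.8
eef_pos: [0.4584, 0.1436, 0.0369]
tool_rot: [-0.0, 0.096, 0.995, -0.0]
contact_force: [-3.5, 0.2, 9.5]
width: 0.0488
grasp_force: 21.8
```

Call:
servo_tool(fingers=[-0.1, -0.1, -0.1, -0.1], slide=[[-0.008, 0.0016, 0], [-0.016, 0.0031, 0], [-0.016, 0.0031, 0], [-0.016, 0.0031, 0]], yaw=[0, 0, 0, 0])

```text
time_s: 12.2
eef_pos: [0.4571, 0.1441, 0.0369]
tool_rot: [0.001, 0.096, 0.995, -0.0]
contact_force: [6.7, -2.1, 3.4]
width: 0.0492
grasp_force: 21.1
```

Call:
servo_tool(fingers=[-0.1, -0.1, -0.1, -0.25, -0.4, -0.4], slide=[[-0.01, 0.002, 0], [-0.01, 0.002, 0], [-0.01, 0.002, 0], [-0.01, 0.002, 0], [-0.01, 0.002, 0], [-0.01, 0.002, 0]], yaw=[0, 0, 0, 0, 0, 0])

```text
time_s: 12.8
eef_pos: [0.4522, 0.1448, 0.0361]
tool_rot: [-0.001, 0.095, 0.995, -0.0]
contact_force: [-0.5, 0.2, 0.7]
width: 0.0598
grasp_force: 0.0
```

Call:
servo_tool(fingers=[-0.4, -0.4, -0.4, -0.4, -0.4, -0.4, -0.4, -0.4, -0.4, -0.4], slide=[[0, 0, 0.06], [0, 0, 0.12], [0.06, 0.07, 0.16], [0.15, 0.17, 0.16], [0.24, 0.27, 0.16], [0.303, 0.35, 0.16], [0.303, 0.35, 0.12], [0.303, 0.35, 0.06], [0.303, 0.35, 0.02], [0.303, 0.35, 0.02]], yaw=[0, 0, 0.04, 0.1, 0.16, 0.2075, 0.2075, 0.2075, 0.2075, 0.2075])

```text
time_s: 13.8
eef_pos: [0.5272, 0.2316, 0.0398]
tool_rot: [-0.002, 0.014, 1.0, -0.001]
contact_force: [-0.0, -0.2, 0.2]
width: 0.0599
grasp_force: 0.0
```

Call:
servo_tool(fingers=[-0.4, -0.4, -0.4, -0.15, -0.1, -0.1], slide=[[0, 0, -0.01], [0, 0, -0.018], [0, 0, -0.018], [0, 0, -0.018], [0, 0, -0.018], [0, 0, -0.018]], yaw=[0, 0, 0, 0, 0, 0])

```text
time_s: 14.4
eef_pos: [0.529, 0.2322, 0.0376]
tool_rot: [0.0, 0.014, 1.0, 0.0]
contact_force: [-2.1, -2.1, 5.5]
width: 0.0487
grasp_force: 20.5
```

Call:
servo_tool(fingers=[-0.1, -0.1, -0.1, -0.1, -0.1, -0.1, -0.1], slide=[[-0.04, 0.016, 0], [-0.08, 0.032, 0], [-0.12, 0.048, 0], [-0.16, 0.064, 0], [-0.195, 0.077, 0], [-0.195, 0.077, 0], [-0.195, 0.077, 0]], yaw=[-0.04, -0.08, -0.12, -0.16, -0.2075, -0.2075, -0.2075])

```text
time_s: 15.1
eef_pos: [0.4797, 0.2521, 0.0376]
tool_rot: [-0.0, 0.095, 0.996, 0.001]
contact_force: [-5.2, 0.8, 9.1]
width: 0.0491
grasp_force: 21.3
```

Call:
servo_tool(fingers=[-0.1, -0.1, -0.1, -0.1, -0.1, -0.1], slide=[[-0.008, 0.0016, 0], [-0.016, 0.0031, 0], [-0.016, 0.0031, 0], [-0.024, 0.0047, 0], [-0.024, 0.0047, 0], [-0.024, 0.0047, 0]], yaw=[0, 0, 0, 0, 0, 0])

```text
time_s: 15.7
eef_pos: [0.4786, 0.2523, 0.0382]
tool_rot: [0.004, 0.096, 0.995, 0.0]
contact_force: [13.6, -3.7, 0.1]
width: 0.049
grasp_force: 20.8
```

Green touches the ledge at x = 58.4, y = 110.5. I'll release, rise and move aside for a clear look.

Call:
servo_tool(fingers=[-0.25, -0.4, -0.4, -0.4, -0.4, -0.4, -0.4, -0.4, -0.4, -0.4, -0.4, -0.4], slide=[[0, 0, 0], [0, 0, 0], [0, 0, 0], [0, 0, 0.1], [0, 0, 0.3], [0, 0, 0.5], [-0.1, 0.1, 0.7], [-0.3, 0.3, 0.7], [-0.5, 0.5, 0.7], [-0.7, 0.7, 0.7], [-0.92, 0.95, 0.7], [-0.92, 0.95, 0.7]], yaw=[0, 0, 0, 0, 0, 0, 0, 0, 0, 0, 0, 0])

```text
time_s: 16.9
eef_pos: [0.2777, 0.453, 0.2118]
tool_rot: [-0.0, 0.095, 0.995, -0.0]
contact_force: [0.4, 0.5, -0.2]
width: 0.0597
grasp_force: 0.0
```

Run:
```python
from fit2 import *
im=read_camera("top");cv2.imwrite("pics/p1_top.png",im[:,:,::-1]);cv2.imwrite("pics/p1_side.png",read_camera("side")[:,:,::-1])
for k,v in edges("top",im,TB2).items():print(k,v)
for k,m in masks(im).items():
    c,a,s=rect("top",m,(190,200,335,310),.046);print(k,"local",(loc(c)*1e3).round(1),"askew",round(a-TB2[2],3),s.round(4))
print(read_state()["eef_pos"])
```

```text
('line', -55) [(45, -54.0), (60, -53.7), (150, -53.9), (170, -53.8)]
('line', 55) [(45, 56.1), (60, 56.1), (150, 56.2), (170, 56.2)]
near [(-140, np.float64(25.5)), (-80, None), (-30, np.float64(25.0)), (30, None), (80, np.float64(25.0)), (140, None)]
far [(-140, np.float64(195.5)), (-80, np.float64(195.5)), (-30, np.float64(195.5)), (30, np.float64(195.5)), (80, np.float64(195.5)), (140, np.float64(195.0))]
amber local [  58.1 -106.4] askew 0.007 [0.077  0.0462]
green local [ 57.6 113.6] askew -0.004 [0.075  0.0444]
blue local [57.7  3.4] askew -0.004 [0.0755 0.0452]
[0.27525481 0.45516145 0.21150706]
```

Relative to the lines (centre at +1.1), the pieces sit at amber -107.5, blue +2.3 and green +112.5, so all are about 2.4 mm to the left. I'll cross-check in the side view.

Run:
```python
from fit2 import *
im=cv2.imread("pics/p1_side.png")[:,:,::-1].copy()
h=cv2.cvtColor(im,cv2.COLOR_RGB2HSV);H,S,V=[h[...,i].astype(int) for i in range(3)]
for k,v in list(edges("side",im,TB2).items())[:2]:print(k,v)
for k,m in dict(amber=(S>90)&(H>5)&(H<22),green=(S>60)&(H>50)&(H<90),blue=(S>60)&(H>100)&(H<130)).items():
    c,a,s=rect("side",m,(265,245,372,340),.045);print(k,(loc(c)*1e3).round(1),round(a-TB2[2],3),s.round(4))
# direct: column-wise widths in top rectified picture at glass height, gaps piece edge <-> line
im=cv2.imread("pics/p1_top.png");r=rectify("top",im,TB2).astype(int)
row=r[int((65+20)*2)-10:int((65+20)*2)+10].mean(0);g=row.min(1)
e=[(round(-200+i/2,1),int(g[i]),int(g[i+1])) for i in range(len(g)-1) if (g[i]<140)!=(g[i+1]<140)];print(e)
```

```text
('line', -55) [(45, -56.6), (60, -56.7), (150, -56.3), (170, -57.0)]
('line', 55) [(45, 53.4), (60, 53.6), (150, 53.7), (170, 53.1)]
amber [  59.3 -107.8] -0.007 [0.0763 0.0491]
green [ 53.4 108.4] -0.287 [0.0654 0.0367]
blue [59.6  1.3] 0.01 [0.074  0.0457]
[(-186.5, 142, 139), (-183.0, 139, 142), (-130.0, 141, 122), (-82.0, 130, 147), (-20.0, 141, 122), (28.5, 132, 150), (90.5, 145, 127), (139.0, 127, 145), (183.5, 142, 137), (191.0, 136, 144), (196.5, 146, 137)]
```

Both cameras agree on about +2.5 mm. I'll re-grip each piece with the gripper 2.5 mm further right so that closing recentres it, starting with green at world (0.478, 0.250).

Call:
servo_tool(fingers=[-0.4, -0.4, -0.4, -0.4, -0.4, -0.4, -0.4, -0.4, -0.4, -0.4, -0.4], slide=[[0.15, -0.15, 0], [0.3, -0.3, 0], [0.45, -0.45, 0], [0.6, -0.6, 0], [0.75, -0.75, 0], [0.811, -0.822, 0], [0.811, -0.822, -0.1], [0.811, -0.822, -0.3], [0.811, -0.822, -0.5], [0.811, -0.822, -0.54], [0.811, -0.822, -0.54]], yaw=[0, 0, 0, 0, 0, 0, 0, 0, 0, 0, 0])

```text
time_s: 18.1
eef_pos: [0.4816, 0.2461, 0.0759]
tool_rot: [-0.002, 0.095, 0.995, -0.001]
contact_force: [-0.2, -0.4, 0.9]
width: 0.0598
grasp_force: 0.0
```

Run:
```python
from fit2 import *
s=read_state();print(s["time_s"],s["eef_pos"],(loc(s["eef_pos"])*1e3).round(1));q=s["tool_rot"];print("yawerr",2*np.arctan2(q[2],q[1])-np.pi-TB2[2])
```

```text
18.1 [0.481613   0.24608265 0.07591099] [ 62.6 105. ]
yawerr 0.0002543766949880677
```

Call:
servo_tool(fingers=[-0.4, -0.4], slide=[[0, 0, -0.04], [0, 0, -0.04]], yaw=[0, 0])

```text
time_s: 18.3
eef_pos: [0.4832, 0.2469, 0.0677]
tool_rot: [0.001, 0.095, 0.995, 0.0]
contact_force: [-0.6, 0.4, 0.1]
width: 0.0596
grasp_force: 0.0
```

Call:
servo_tool(fingers=[-0.4, -0.4, -0.4, -0.4, -0.15, -0.1, -0.1, -0.1], slide=[[-0.021, 0.012, -0.03], [-0.021, 0.012, -0.08], [-0.021, 0.012, -0.121], [-0.021, 0.012, -0.121], [-0.021, 0.012, -0.121], [-0.021, 0.012, -0.121], [-0.029, 0.0136, -0.121], [-0.029, 0.0136, -0.121]], yaw=[0, 0, 0, 0, 0, 0, 0, 0])

```text
time_s: 19.1
eef_pos: [0.4767, 0.2499, 0.0373]
tool_rot: [0.002, 0.096, 0.995, 0.0]
contact_force: [5.8, -1.9, -0.4]
width: 0.0488
grasp_force: 20.9
```

Call:
servo_tool(fingers=[-0.25, -0.4, -0.4, -0.4, -0.4, -0.4, -0.4, -0.4, -0.4, -0.4, -0.4, -0.4], slide=[[0, 0, 0], [0, 0, 0], [0, 0, 0.05], [0, 0, 0.12], [-0.02, -0.1, 0.15], [-0.04, -0.22, 0.15], [-0.06, -0.34, 0.15], [-0.076, -0.435, 0.15], [-0.076, -0.435, 0.15], [-0.076, -0.435, 0.1], [-0.076, -0.435, 0.05], [-0.076, -0.435, 0.05]], yaw=[0, 0, 0, 0, 0, 0, 0, 0, 0, 0, 0, 0])

```text
time_s: 20.3
eef_pos: [0.4553, 0.1416, 0.0479]
tool_rot: [-0.001, 0.095, 0.995, -0.0]
contact_force: [0.2, -0.3, -0.4]
width: 0.0597
grasp_force: 0.0
```

Call:
servo_tool(fingers=[-0.4, -0.4, -0.4, -0.15, -0.1, -0.1, -0.1, -0.1], slide=[[0.003, 0, -0.03], [0.003, 0, -0.05], [0.003, 0, -0.05], [0.003, 0, -0.05], [0.003, 0, -0.05], [0.003, 0, -0.05], [-0.007, 0.002, -0.05], [-0.007, 0.002, -0.05]], yaw=[0, 0, 0, 0, 0, 0, 0, 0])

```text
time_s: 21.1
eef_pos: [0.4567, 0.1414, 0.0373]
tool_rot: [0.002, 0.096, 0.995, -0.0]
contact_force: [6.6, -2.9, -1.3]
width: 0.0493
grasp_force: 21.0
```

Call:
servo_tool(fingers=[-0.25, -0.4, -0.4, -0.4, -0.4, -0.4, -0.4, -0.4, -0.4, -0.4, -0.4, -0.4], slide=[[0, 0, 0], [0, 0, 0], [0, 0, 0.05], [0, 0, 0.12], [-0.02, -0.1, 0.15], [-0.04, -0.22, 0.15], [-0.06, -0.34, 0.15], [-0.074, -0.434, 0.15], [-0.074, -0.434, 0.15], [-0.074, -0.434, 0.1], [-0.074, -0.434, 0.05], [-0.074, -0.434, 0.05]], yaw=[0, 0, 0, 0, 0, 0, 0, 0, 0, 0, 0, 0])

```text
time_s: 22.3
eef_pos: [0.4349, 0.0338, 0.0479]
tool_rot: [-0.001, 0.095, 0.995, 0.0]
contact_force: [0.1, -0.6, 0.1]
width: 0.0596
grasp_force: 0.0
```

Call:
servo_tool(fingers=[-0.4, -0.4, -0.4, -0.15, -0.1, -0.1, -0.1, -0.1], slide=[[0.003, 0, -0.03], [0.003, 0, -0.05], [0.003, 0, -0.05], [0.003, 0, -0.05], [0.003, 0, -0.05], [0.003, 0, -0.05], [-0.007, 0.002, -0.05], [-0.007, 0.002, -0.05]], yaw=[0, 0, 0, 0, 0, 0, 0, 0])

```text
time_s: 23.1
eef_pos: [0.4363, 0.0333, 0.0373]
tool_rot: [0.002, 0.096, 0.995, -0.0]
contact_force: [6.4, -0.6, -0.3]
width: 0.0491
grasp_force: 20.9
```

All three are recentred. I'll release, move aside to the right for a clear view, and start the quarter turn needed for the bar.

Call:
servo_tool(fingers=[-0.25, -0.4, -0.4, -0.4, -0.4, -0.4, -0.4, -0.4, -0.4, -0.4, -0.4], slide=[[0, 0, 0], [0, 0, 0], [0, 0, 0.08], [0, 0, 0.25], [0, 0, 0.42], [0, -0.1, 0.6], [0, -0.3, 0.65], [0, -0.5, 0.65], [0, -0.7, 0.65], [0, -0.9, 0.65], [0, -0.9, 0.65]], yaw=[0, 0, 0, 0, 0, -0.18, -0.36, -0.54, -0.72, -0.9, -1])

```text
time_s: 24.2
eef_pos: [0.4338, -0.1962, 0.1985]
tool_rot: [-0.0, 0.474, 0.881, -0.001]
contact_force: [0.3, 0.9, 0.4]
width: 0.0595
grasp_force: 0.0
```

```bash
cat > meas.py <<'E'
from fit2 import *
import sys
ims={n:read_camera(n) for n in("top","side")}
for n in ims:cv2.imwrite(f"pics/{sys.argv[1]}_{n}.png",ims[n][:,:,::-1])
for n,im in ims.items():
    h=cv2.cvtColor(im,cv2.COLOR_RGB2HSV);H,S,V=[h[...,i].astype(int) for i in range(3)]
    E=edges(n,im,TB2);L=[np.nanmedian([p[1] for p in E[("line",y)]]) for y in(-55,55)];print(n,"lines",L)
    M=masks(im) if n=="top" else dict(amber=(S>90)&(H>5)&(H<22),blue=(S>60)&(H>100)&(H<130))
    for k,m in M.items():
        c,a,s=rect(n,m,(190,200,335,310) if n=="top" else (265,245,372,340),.046);print(k,"local",(loc(c)*1e3-[0,np.mean(L)]).round(1),"askew",round(a-TB2[2],3),s.round(4))
s=read_state();print(s["time_s"],s["eef_pos"],s["tool_rot"],s["q"])
E
python3 meas.py p2
```

```text
top lines [np.float64(-53.9), np.float64(56.1)]
amber local [  58.5 -110. ] askew -0.023 [0.078  0.0467]
green local [ 57.7 110. ] askew 0.001 [0.0751 0.0446]
blue local [57.7 -0.5] askew -0.018 [0.0767 0.0455]
side lines [np.float64(-56.7), np.float64(53.7)]
amber local [  60.2 -107.7] askew -0.054 [0.0776 0.0515]
blue local [58.7  0.8] askew 0.008 [0.0765 0.0482]
24.3 [ 0.43356927 -0.19255043  0.19845856] [-7.39370565e-04  4.70979788e-01  8.82143687e-01  9.13507393e-05] [-5.95105188e-01  1.41593383e-01 -2.01181808e-01  1.22951087e+00
  2.71536942e-05  3.85697366e-01]fit2.py:13: RuntimeWarning: invalid value encountered in scalar divide
  p=255-g[ix(x)-6:ix(x)+6,iy(y0-6):iy(y0+6)].mean(0);p=np.clip(p-p.min()-4,0,None);E.setdefault(("line",y0),[]).append((x,round(float((p*np.arange(y0-6,y0+6,.5)).sum()/p.sum()),1)))
```

The pieces are centred within 0.5 mm. Amber's askew reading (-0.02 top, -0.05 side) may be the arm's shadow, so I'll fit its edges to be sure.

Run:
```python
from fit2 import *
for f in("p1","p2"):
  for n in("top","side"):
    im=cv2.imread(f"pics/{f}_{n}.png");r=rectify(n,im,TB2).astype(float)
    for k,yc in(("amber",-110),("blue",0),("green",110)):
        if n=="side" and k=="green":continue
        sat=r.max(2)-r.min(2)
        o=[]
        for sgn in(-1,1):   # long edges: y at each x
            xs=np.arange(30,86,2);ys=[]
            for x in xs:
                p=sat[int((x+20)*2)];seg=[int((yc+sgn*d+200)*2) for d in np.arange(8,42,.5)];v=p[seg];t=(v[:10].mean()+v[-10:].mean())/2
                i=np.nonzero(v<t)[0][0];fr=(v[i-1]-t)/(v[i-1]-v[i]);ys.append(yc+sgn*(8+.5*(i-1+fr)))
            c=np.polyfit(xs,ys,1);o+=[round(c[0],4),round(np.mean(ys),1)]
        ys=np.arange(yc-18,yc+19,2);xs=[]
        for y in ys:  # far short edge
            v=sat[int(75*2):int(130*2),int((y+200)*2)];t=(v[:10].mean()+v[-10:].mean())/2;i=np.nonzero(v<t)[0][0];fr=(v[i-1]-t)/(v[i-1]-v[i]);xs.append(55+.5*(i-1+fr))
        c=np.polyfit(ys,xs,1);print(f,n,k,"long",o,"far edge rot",round(-c[0],4),round(np.mean(xs),1))
```

```text
p1 top amber long [np.float64(0.0019), np.float64(-129.5), np.float64(0.0023), np.float64(-82.3)] far edge rot 0.0022 98.0
p1 top blue long [np.float64(0.0026), np.float64(-18.6), np.float64(-0.0037), np.float64(27.5)] far edge rot 0.0066 97.5
p1 top green long [np.float64(0.0014), np.float64(92.1), np.float64(-0.0034), np.float64(138.0)] far edge rot -0.0021 97.1
p1 side amber long [np.float64(-0.0025), np.float64(-140.4), np.float64(0.0008), np.float64(-90.7)] far edge rot -0.0039 99.9
p1 side blue long [np.float64(-0.0062), np.float64(-30.9), np.float64(0.0041), np.float64(18.7)] far edge rot -0.004 100.4
p2 top amber long [np.float64(-0.0181), np.float64(-132.3), np.float64(-0.0002), np.float64(-84.7)] far edge rot 0.0018 98.7
p2 top blue long [np.float64(0.0017), np.float64(-21.4), np.float64(0.0016), np.float64(24.8)] far edge rot 0.0074 97.5
p2 top green long [np.float64(0.0013), np.float64(89.6), np.float64(0.0002), np.float64(135.3)] far edge rot -0.0026 97.0
p2 side amber long [np.float64(-0.0421), np.float64(-143.2), np.float64(0.0067), np.float64(-92.5)] far edge rot -0.0062 101.2
p2 side blue long [np.float64(0.0015), np.float64(-33.5), np.float64(0.0074), np.float64(16.2)] far edge rot 0.0091 100.2
```

The edges are square to within 0.008 rad, so the skew was only shadow. Now to the bar at world (0.619, 0.110), with the gripper closing along table x.

Call:
servo_tool(fingers=[0, 0, 0, 0, 0, 0, 0, 0, 0, 0, 0, 0], slide=[[0, 0.15, 0], [0, 0.3, 0], [0.1, 0.45, 0], [0.2, 0.6, 0], [0.3, 0.75, 0], [0.4, 0.9, 0], [0.5, 0.95, 0], [0.6, 0.95, 0], [0.6, 0.95, 0], [0.6, 0.95, 0], [0.6, 0.95, 0], [0.6, 0.95, 0]], yaw=[-0.15, -0.3, -0.45, -0.6, -0.75, -0.9, -0.995, -0.995, -0.995, -0.995, -0.995, -0.995])

```text
time_s: 25.5
eef_pos: [0.5834, 0.0463, 0.1994]
tool_rot: [0.0, 0.77, 0.638, 0.0]
contact_force: [0.3, -0.3, -1.2]
width: 0.0426
grasp_force: 0.0
```

```bash
cat > st.py <<'E'
from fit2 import *
s=read_state();q=s["tool_rot"];print(s["time_s"],np.round(s["eef_pos"],4),"local",(loc(s["eef_pos"])*1e3).round(1),"closing dir - table x",round(2*np.arctan2(q[2],q[1])-np.pi/2-TB2[2],4),np.round(s["contact_force"],1),s["width"],s["grasp_force"])
E
python3 st.py
```

```text
25.5 [0.5834 0.0463 0.1994] local [200.5 -71.8] closing dir - table x 0.0049 [ 0.3 -0.3 -1.2] 0.04261003400158622 0.0
```

Call:
servo_tool(fingers=[0, 0, 0, 0, 0, 0, 0, 0, 0], slide=[[0.07, 0.12, 0], [0.144, 0.254, 0], [0.144, 0.254, 0], [0.144, 0.254, -0.1], [0.144, 0.254, -0.22], [0.144, 0.254, -0.34], [0.144, 0.254, -0.44], [0.144, 0.254, -0.498], [0.144, 0.254, -0.498]], yaw=[-0.006, -0.006, -0.006, -0.006, -0.006, -0.006, -0.006, -0.006, -0.006])

```text
time_s: 26.4
eef_pos: [0.6184, 0.1091, 0.0727]
tool_rot: [-0.001, 0.772, 0.636, -0.002]
contact_force: [-0.7, -0.4, 0.5]
width: 0.0428
grasp_force: 0.0
```

```bash
python3 st.py
python3 - <<'E'
from fit2 import *
im=read_camera("side");cv2.imwrite("pics/b1_side.png",im[:,:,::-1])
e=read_state()["eef_pos"]
a=cv2.resize(im[215:325,255:355],None,fx=5,fy=5,interpolation=2)[:,:,::-1].copy()
P=lambda X:tuple(int(round(z)) for z in((proj("side",X)[0]-[255,215]+.5)*5-.5))
for d,c in((0,(255,0,255)),(-.022,(0,255,255))):cv2.circle(a,P(e+np.array([0,0,d])),3,c,-1)
for y in(.05,-.05):cv2.circle(a,P(np.r_[wld([.2237,y-.0025]),.072]),3,(0,255,0),-1)
cv2.imwrite("pics/b1.png",a)
E
```

```text
26.4 [0.6184 0.1091 0.0727] local [223.   -3.5] closing dir - table x -0.0008 [-0.7 -0.4  0.5] 0.04276552535024269 0.0
```

View pics/b1.png

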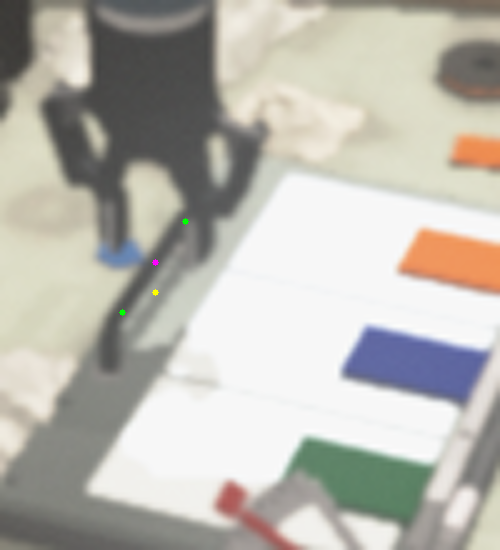

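The picture shows the fingers straddling the bar, with tips near (115,262) and (197,245) and the bar between the green dots (185,221) and (122,312). The tips are about 9 mm above the reported TCP. I'll lower to TCP z ≈ 0.050 and close.

Call:
servo_tool(fingers=[0, 0, 0, 0.3, 0.6, 0.8, 0.8, 0.8, 0.8], slide=[[0, 0, -0.05], [0, 0, -0.09], [0, 0, -0.09], [0, 0, -0.09], [0, 0, -0.09], [0, 0, -0.09], [0, 0, -0.09], [0, 0, -0.09], [0, 0, -0.09]], yaw=[0, 0, 0, 0, 0, 0, 0, 0, 0], squeeze=30)

```text
time_s: 27.35
eef_pos: [0.6216, 0.1095, 0.0526]
tool_rot: [0.001, 0.772, 0.636, 0.001]
contact_force: [4.9, -1.5, -1.2]
width: 0.0108
grasp_force: 29.8
```

```bash
python3 st.py
```

```text
27.35 [0.6216 0.1095 0.0526] local [226.   -2.4] closing dir - table x -0.0007 [ 4.9 -1.5 -1.2] 0.010788791610470234 29.79017525911331
```

The bar is gripped (10.8 mm, 30 N). I'll lift along the arc: first half to 0.266 rad.

Call:
servo_tool(fingers=[0.8, 0.8, 0.8, 0.8, 0.8, 0.8, 0.8, 0.8, 0.8, 0.8], slide=[[-0.006, 0.0012, 0.0294], [-0.013, 0.0025, 0.0588], [-0.021, 0.0041, 0.088], [-0.03, 0.0058, 0.1168], [-0.04, 0.0077, 0.1452], [-0.05, 0.0097, 0.1736], [-0.062, 0.012, 0.201], [-0.0742, 0.0144, 0.2284], [-0.0742, 0.0144, 0.2284], [-0.0742, 0.0144, 0.2284]], yaw=[0, 0, 0, 0, 0, 0, 0, 0, 0, 0])

```text
time_s: 28.35
eef_pos: [0.6036, 0.113, 0.1101]
tool_rot: [0.002, 0.772, 0.636, 0.002]
contact_force: [7.0, -2.0, -0.4]
width: 0.0105
grasp_force: 29.6
```

```bash
python3 st.py
```

```text
28.35 [0.6036 0.113  0.1101] local [207.6  -2.4] closing dir - table x -0.0008 [ 7.  -2.  -0.4] 0.010517913505683296 29.608080983161926
```

Call:
servo_tool(fingers=[0.8, 0.8, 0.8, 0.8, 0.8, 0.8, 0.8, 0.8, 0.8, 0.8, 0.8], slide=[[-0.013, 0.0026, 0.027], [-0.0275, 0.0053, 0.0536], [-0.043, 0.0083, 0.0795], [-0.0585, 0.0113, 0.1048], [-0.0755, 0.0146, 0.1295], [-0.0931, 0.018, 0.154], [-0.1115, 0.0216, 0.1775], [-0.1304, 0.0253, 0.2008], [-0.1304, 0.0253, 0.2008], [-0.1304, 0.0253, 0.2008], [-0.1304, 0.0253, 0.2008]], yaw=[0, 0, 0, 0, 0, 0, 0, 0, 0, 0, 0])

```text
time_s: 29.45
eef_pos: [0.5719, 0.1191, 0.1609]
tool_rot: [0.002, 0.772, 0.636, 0.002]
contact_force: [9.3, -3.0, 4.4]
width: 0.0108
grasp_force: 29.8
```

```bash
python3 st.py
python3 - <<'E'
from fit2 import *
e=read_state()["eef_pos"]
for n in("top","side"):cv2.imwrite(f"pics/f_{n}.png",read_camera(n)[:,:,::-1])
dz=e[2]-.0526;print("tilt by z",np.arcsin(.042/.2269*1+dz/.2269)-.1862)
dx=loc(e)[0]-.226;print("tilt by x",np.arccos(.223/.2269+dx/.2269)-.1862)
# glass positions on tilted top: intersect pixels with tilted plane
t=.532;tb=TB2+np.r_[rot(TB2[2])@[.001,0],0]
Rt=np.array([[np.cos(t),0,-np.sin(t)],[0,1,0],[np.sin(t),0,np.cos(t)]])
Rw=np.eye(3);Rw[:2,:2]=rot(TB2[2]);A=Rw@Rt;o=np.r_[tb[:2],.03]
for n in("top","side"):
    im=cv2.imread(f"pics/f_{n}.png")[:,:,::-1].copy();h=cv2.cvtColor(im,cv2.COLOR_RGB2HSV);H,S,V=[h[...,i].astype(int) for i in range(3)]
    p=camera_params(n);R=np.array(p["R"]);c=-R.T@p["t"]
    for k,m in dict(amber=(S>110)&(H>5)&(H<22)&(V>90),green=(S>80)&(H>50)&(H<90),blue=(S>70)&(H>100)&(H<130)).items():
        b=np.zeros(m.shape,np.uint8);x0,y0,x1,y1=(190,190,335,310) if n=="top" else (275,215,372,330);b[y0:y1,x0:x1]=m[y0:y1,x0:x1]
        N,l,st,_=cv2.connectedComponentsWithStats(b)
        if N<2:continue
        v,u=np.nonzero(l==1+np.argmax(st[1:,4]));d=(R.T@np.linalg.solve(np.array(p["mtx"]),np.c_[u,v,np.ones(len(u))].T)).T
        dl=d@A;cl=A.T@(c-o);L=cl+dl*((.016-cl[2])/dl[:,2])[:,None];q=L[:,:2];w,E=np.linalg.eigh(np.cov((q-q.mean(0)).T));a=E[:,1]*np.sign(E[0,1]);print(n,k,(q.mean(0)*1e3).round(1),round(np.arctan2(a[1],a[0]),3),np.sqrt(12*w).round(3))
pointer({n:cv2.imread(f"pics/f_{n}.png")[:,:,::-1].copy() for n in("top","side")})
E
```

```text
29.45 [0.5719 0.1191 0.1609] local [175.3  -2.5] closing dir - table x -0.0011 [ 9.3 -3.   4.4] 0.010841042778156031 29.831227362155914
tilt by z 0.5380886246273149
tilt by x 0.5219257674329286
top amber [  58.5 -109.2] -0.001 [0.048 0.08 ]
top blue [ 281.9 -111.1] -0.525 [0.02  0.023]
side amber [  58.5 -107.1] 0.049 [0.046 0.076]
side blue [58.9  1.1] 0.02 [0.044 0.073]
top tab [180.96 238.51]
[[0 0 0 0 0 0 0 0 0 0 0 0 0]
 [0 0 0 0 0 0 0 0 0 0 0 0 0]
 [0 0 0 0 0 0 0 0 0 0 0 0 0]
 [0 0 1 4 5 4 2 0 0 0 0 0 0]
 [0 0 3 7 7 7 4 0 0 0 0 0 0]
 [0 0 3 7 7 7 3 0 0 0 0 0 0]
 [0 0 3 7 7 6 2 0 0 0 0 0 0]
 [0 0 2 5 6 5 1 0 0 0 0 0 0]
 [0 0 0 2 4 2 0 0 0 0 0 0 0]
 [0 0 0 2 3 0 0 0 0 0 0 0 0]
 [0 0 0 2 1 0 0 0 0 0 0 0 0]]
side tab [300.94 314.58]
[[0 0 0 0 0 0 0 0 0 0]
 [0 0 0 0 0 0 0 0 0 0]
 [0 0 0 0 0 0 0 0 0 0]
 [0 0 0 0 0 0 0 0 0 0]
 [0 0 0 0 0 2 3 2 0 0]
 [0 0 0 0 2 5 6 5 3 0]
 [0 0 0 1 4 6 6 6 5 2]
 [0 0 0 3 5 6 6 6 4 1]
 [0 0 0 4 5 6 6 5 3 0]
 [0 0 0 3 5 5 6 5 3 0]
 [0 0 0 1 3 4 4 4 3 3]
 [0 0 0 0 0 1 2 1 2 4]]
theta,dx [0.5396 0.0007] [ 1.29  0.21  0.49 -0.32  0.24]
top [(0.45, [2.62, -0.54]), (0.5, [1.84, -0.02]), (0.55, [1.04, 0.6]), (0.6, [0.22, 1.33])]
side [(0.45, [-1.02, 1.96]), (0.5, [-0.07, 0.7]), (0.55, [0.98, -0.5]), (0.6, [2.12, -1.64])]
top pivot px [[177.4 277.3]]
side pivot px [[336.8 340.4]]
```

The pieces sit flush on the tilted top, the pointer has not moved, and the encoder tilt is 0.52–0.54. As an independent check I'll solve the tilt from the lines and white borders in the images.

Run:
```python
from fit2 import *
X,Y=np.meshgrid(np.arange(90,215,.5)/1e3,np.arange(-200,200,.5)/1e3,indexing="ij")
o=np.r_[wld([.001,0]),.03];Rw=np.eye(3);Rw[:2,:2]=rot(TB2[2])
def rec(n,im,t):
    A=Rw@np.array([[np.cos(t),0,-np.sin(t)],[0,1,0],[np.sin(t),0,np.cos(t)]])
    q=proj(n,np.c_[X.ravel(),Y.ravel(),np.full(X.size,.01)]@A.T+o).astype(np.float32).reshape(*X.shape,2);return cv2.remap(im,q[...,0],q[...,1],2).min(2).astype(float)
for f,ts in(("p2",(0.,)),("f",(.47,.5,.53,.56,.59))):
  for n in("top","side"):
    im=cv2.imread(f"pics/{f}_{n}.png")
    for t in ts:
        g=rec(n,im,t);r=[]
        for y0 in(-55,55):
            for x in(110,140,170):
                p=255-g[int((x-90)*2)-8:int((x-90)*2)+8,int((y0-9+200)*2):int((y0+9+200)*2)].mean(0);b=np.percentile(p,60);p=np.clip(p-b-2,0,None);r.append(round(float((p*np.arange(y0-9,y0+9,.5)).sum()/max(p.sum(),1e-6)),1))
        fr=[]
        for y in(-140,-80,80,140):
            p=g[:,int((y+200)*2)-6:int((y+200)*2)+6].mean(1);d=cv2.GaussianBlur(np.diff(p)[:,None],(1,9),0)[:,0];fr.append(float(90+np.argmin(d[120:])/2+60))
        print(f,n,t,"lines",r,"far",fr)
```

```text
p2 top 0.0 lines [-53.9, -53.7, -53.8, 56.3, 56.3, 56.2] far [195.5, 195.5, 195.0, 195.0]
p2 side 0.0 lines [-57.0, -57.1, -56.7, 53.6, 53.3, 53.2] far [199.5, 199.5, 198.5, 198.5]
f top 0.47 lines [-53.2, -53.0, -52.8, 0.0, 0.0, 0.0] far [191.5, 191.5, 195.5, 211.0]
f top 0.5 lines [-53.6, -53.5, -53.5, 0.0, 0.0, 0.0] far [193.5, 193.5, 197.5, 214.0]
f top 0.53 lines [-54.1, -54.1, -54.1, 0.0, 0.0, 0.0] far [195.5, 196.0, 200.0, 207.0]
f top 0.56 lines [-54.5, -54.6, -54.8, 0.0, 0.0, 0.0] far [198.0, 198.0, 202.5, 209.0]
f top 0.59 lines [-54.9, -55.1, -55.5, 0.0, 0.0, 0.0] far [200.5, 201.0, 206.0, 155.5]
f side 0.47 lines [-62.6, -63.5, 0.0, 47.7, 48.0, 47.3] far [205.0, 208.0, 195.0, 195.0]
f side 0.5 lines [-58.8, 0.0, 0.0, 51.0, 52.2, 49.5] far [202.5, 198.0, 195.0, 195.5]
f side 0.53 lines [-54.6, 0.0, 0.0, 54.9, 57.2, 55.5] far [202.0, 198.5, 196.0, 195.5]
f side 0.56 lines [-50.1, -48.7, -47.9, 58.8, 61.2, 61.0] far [201.5, 199.0, 196.5, 197.0]
f side 0.59 lines [-47.3, 0.0, 0.0, 61.8, 62.8, 62.5] far [202.5, 209.5, 197.5, 198.0]
```

The images give a tilt of about 0.52 (0.527 top, 0.515 side) against 0.532 for the pointer. A small nudge of +0.008 rad should do it.

Call:
servo_tool(fingers=[0.8, 0.8, 0.8, 0.8, 0.8, 0.8], slide=[[-0.002, 0.0005, 0.003], [-0.005, 0.001, 0.0055], [-0.005, 0.001, 0.0055], [-0.005, 0.001, 0.0055], [-0.005, 0.001, 0.0055], [-0.005, 0.001, 0.0055]], yaw=[0, 0, 0, 0, 0, 0])

```text
time_s: 30.15
eef_pos: [0.5708, 0.1193, 0.1623]
tool_rot: [0.002, 0.772, 0.636, 0.002]
contact_force: [10.0, -3.0, 3.7]
width: 0.0108
grasp_force: 29.8
```

```bash
python3 st.py; python3 -c "
from bench import job_done
print(job_done())"
```

```text
30.15 [0.5708 0.1193 0.1623] local [174.2  -2.5] closing dir - table x -0.0011 [10.  -3.   3.7] 0.010822087355896574 29.84980881214142
the job is handed in; nothing more can be done
None
```

The job is handed in at 30 s: amber, blue and green were set square against the ledge, within about 0.5 mm of centre in the right, middle and left columns, and the top is held by its bar at about 0.53 rad against a pointer reading of 0.532 (each good to roughly 0.01 rad); with the top raised I re-measured only amber and blue, green being hidden by the arm, and I made no separate check on the other bench items.

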